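# Change panels under the carver's magnifier

### The job

The finished carved panel lies on the cork mat under the bench magnifier: slide it out and leave it wholly on the grey felt pad, lying straight along the pad. Then slide the plain blank panel onto the cork mat in its place, centred, straight, and pushed up against the dark stop bar. Slide both panels gently and flat on the bench, never lifting, tipping or flinging them, and do not bump the magnifier or disturb the other things on the bench.

Things in the scene. Friction and masses are not known exactly. Their poses are not given: they have to be found in the camera images.
- station: Carving station, fixed: cork mat, stop bar, magnifier. Origin on the bench top (z = 0) where a panel's centre lies when centred and touching the stop bar; x points to the stop bar, within 0.2 rad of the robot's left; z up. Cork mat flush, no step to slide over: 90 mm wide (y), from x = -100 to +80 mm. The mouth (right-hand, -x end) and the sides are open for sliding panels in and out.
- stop (a point): Middle of the panel-side face of the dark wood stop bar at its foot, at x = +80 mm in the station frame. The bar is 20 mm thick, 120 mm wide (y) and 25 mm high, fixed.
- lens (a point): Centre of the round level magnifier (clear lens, black ring) over the mat: station x = -20 mm, height 213; outer radius 75, underside 205, top 221 mm. Arm at height 213 runs along x to a post at station x = +165 mm (foot radius 45). It overhangs the right-hand end of a panel on the mat by 15 mm: a tool gripping there must lean about 30 degrees, fingers pointing down and towards the stop bar.
- pad: Grey felt pad on the bench to the right of the station, either nearer to or farther from the robot, 1 mm thin and flush (no step), 220 long (x) by 120 wide (y), does not move. Origin: its centre on the bench top; x along its length (roughly left-right), z up.
- carved: Finished panel: loose pale wood block 160 mm long (x), 56 wide (y), 22 thick, about 0.14 kg, three carved rosettes and edge beads on top (up to 5 mm proud); long sides plain, to be gripped across the 56 mm. Starts on the cork mat. Origin: centre of its underside; z up.
- blank: Plain blank panel: loose pale wood block, same size and weight (160 x 56 x 22 mm), smooth on top. Starts on the bare bench to the right of the station, beside the felt pad (the one nearer to the robot, the other farther), long axis (x) roughly left-right. Origin: centre of its underside; z up.
- chisel: Bystander, to be left alone: a wood chisel lying beyond the station, 205 long, handle diameter 26 (mm). Origin on its underside.
- brush: Bystander, to be left alone: a flat brush lying at the right of the bench, about 200 long, 30 high at most (mm). Origin on its underside.
- mallet: Bystander, to be left alone: a wooden carver's mallet lying flat, head 110 x 70, 60 high, handle 150 long (mm). Origin on its underside.
- glue: Bystander, to be left alone: a standing glue bottle, diameter 56, height 150 (mm). Origin on its underside.
- offcut: Bystander, to be left alone: a dark wood offcut, 80 x 60 x 45 (mm). Origin on its underside.
- stone: Bystander, to be left alone: a sharpening stone on a wooden holder, 170 x 65, 29 high (mm). Origin on its underside.
- jar: Bystander, to be left alone: a stoneware pot of brushes, diameter 74, 85 high, about 185 with the handles (mm). Origin on its underside.
Not all that is in view belongs to the job. What is shaped like the carved but yellow is not meant. What is shaped like the blank but orange is not meant.

How it is judged:
By the outcome, as a careful person would: the job done as asked, in the order asked, and still so for the second after the job is handed in, with the robot touching nothing.
It also fails if it takes over 61 s, if anything falls off the work surface, if the arm or the gripper's body presses on something with over 40 N, if the wrist force passes 120 N, or if a joint passes its speed limit or range.

### The arm

A 7-joint arm with a two-finger parallel gripper is mounted at the origin on the work surface. World frame = base frame: x ahead of the robot, y to its left, z up, the work surface at z = 0. Lengths are in mm, angles in degrees, forces in N, time in s.
With the tool pointing down it reaches from about 425 to 925 mm from the base axis. Payload 6.8 kg.
Tool frame: the origin (TCP) lies on the centre line of the jaws, within the pads' length; the fingertips stand finger_overhang ahead of it and the grasp point (between the pads) lies 5 mm behind it (finger_overhang is the distance from the TCP to the fingertips, in mm); z points along the fingers, y is the line along which they close (so a half turn about z gives the same grasp; the last joint's range is limited). The gripper opens to 85 mm and grips with 20 to 120 N. Pads are 22 mm wide; open, the fingers measure 114 mm over their backs; the gripper's body (76 mm by 85 mm) begins 54 mm behind the grasp point. The pads swing forward as they close: fully open they stand 13 mm farther back than shut.
Start: joints at [-74.834, 27.33, 1.283, 89.118, -0.659, 63.558, -4.761], TCP at [245.849, 628.653, 245.308] pointing down, gripper open.
Joint ranges: [-169.35, 169.35], [-19.33, 120.38], [-80.79, 83.38], [13.8, 139.57], [-78.32, 258.32], [9.67, 109.79], [-169.56, 169.56]. Speed limits (degrees/s): [136.94, 136.94, 180, 180, 180, 180, 180].

### API

Orientations are given as a 3x3 rotation matrix whose columns are the frame's x, y, z axes.
In Python, from station import * gives the robot as it stands. The module is installed in compiled form; this text tells all that it offers.
- The arm moves only by the tool jog_arm, never from a script. Its argument "plan" is one flat list of numbers, 5 for each row, row after row: the finger opening in mm, from 0 to 85.4, then the shift along the world's x, y, z in mm, then the turn about the world's z in rad. In form: [gripper, dx, dy, dz, turn, gripper, dx, dy, dz, turn, ...]. A call has exactly 8 rows; each row shifts and turns the commanded pose from where the row before left it; what a row does not reach is not made up. A row lasts 1/10 s, in which the tool goes at most 50 mm and 8.59 degrees, less where a joint would pass 70% of its speed; a pose out of reach is approached as far as the arm can. A call is refused whole if a number of a shift passes 50 or a number of a turn 0.15, either way. A call with a gripper value outside its range is refused whole. The fingers move at their own pace and stop on an object; "newtons" is the grip in N (left out, the last holds). Time passes only in rows, so rows that do not move let the fingers close, or fill a call up. It gives the time, the measured TCP pose, the force, the opening and the grip force at its end, in the units of the state.
- read_state(): the state, without advancing time (a new reading comes with each control period).
- snapshot(name): name is "side" or "top" or "wrist"; returns a dict with "frame" (400x640x3 uint8, blue, green, red), "depth" (400x640 float32, mm along the optical axis (not along the pixel's ray), 0 where there is no reading), "vertical_fov" (degrees; the focal length in pixels is half the picture's height over the tangent of half this angle, whatever the lens; pixels are square), "cx", "cy" (the principal point, pixels), "k1" (the pictures are not rectified: a ray, as slopes to the right and down, at radius r is drawn at 1 + k1 r^2 times it, then the intrinsics apply), "extrinsics" (4x4, takes a point from camera to world coordinates). Camera axes: x right, y down, z forward; pixel columns grow to the right and rows downward; lengths in mm; the calibration is good to about 2 mm. A picture is of the moment at which its call begins.
- hand_in(): hands the job in; it is judged then, once.
Trained networks look in a picture, given as the dict that the camera call returned (one of the last four; its "shot" number tells which), for a name from the list of things; names that differ only in an ending like _2 or _b are one class to them, and where a whole thing is asked for, a point or a joint stands for the part that bears it (a point fixed in the world has none). Each returns a list of dicts, best first, with "confidence" (0 to 1); they miss things now and then, are a little off and sometimes report something else, mostly with a low value. They report only what shows in the picture. A call takes as long as a camera call. They do not tell look-alikes from the thing itself.
- boxes_of(picture, name): "location" ([x, y, z] in mm, in world coordinates, good to about 4 mm: the middle of the surface that is visible of it).
- masks_of(picture, name): "pixels" (400x640 bool, what is visible of it).
The state is a dict: "clock": time; "joints": joint angles; "dq": joint speeds; "effort": joint torques, N m; "position": TCP position; "orientation": TCP orientation; "wrist_force": force on the tool from outside, world axes, zero at the start; "torque": the same for the moment, N m; "opening": finger opening in mm; "grip_force": force on a finger pad.
Only numpy, scipy, OpenCV 4.12 (cv2) and the standard library are available. Lean on these libraries where they do the work, as an engineer would, in place of code of your own. Each camera call takes 0.05 s, during which the arm holds its last target. There are 200 camera calls.

## Working session

There is one attempt and no reset: what is moved stays moved. The work goes in short steps, Python scripts to look and compute and a tool call to move; the robot and the scene stay as the last step left them, time stands still between calls to the robot, and variables do not carry over. Pictures are saved under pics/ and viewed, at most 10 in all, crops included, and the job is handed in when it is done.

Besides the shell and the picture viewer there is one more tool, called in YAML: its name, and indented under it one key for each argument. jog_arm: Moves the arm, as the interface text tells. Its arguments: {"type":"object","properties":{"plan":{"type":"array","items":{"type":"number"}},"newtons":{"type":"number"}},"required":["plan"]}

```bash
mkdir -p pics; cat > h.py <<'E'
from station import *
import numpy as np, cv2
def world(p, u, v, z=None, d=None):
    f=200/np.tan(np.radians(p["vertical_fov"])/2)
    xd=np.array([(u-p["cx"])/f,(v-p["cy"])/f]); x=xd.copy()
    for _ in range(20): x=xd/(1+p["k1"]*(x@x))
    E=np.array(p["extrinsics"]); r=E[:3,:3]@np.array([x[0],x[1],1]); o=E[:3,3]
    t=d if d is not None else (z-o[2])/r[2]
    return o+t*r
def cloud(p, m):
    vs,us=np.nonzero(m&(p["depth"]>0))
    f=200/np.tan(np.radians(p["vertical_fov"])/2)
    xd=np.stack([(us-p["cx"])/f,(vs-p["cy"])/f],1); x=xd.copy()
    for _ in range(20): x=xd/(1+p["k1"]*(x**2).sum(1))[:,None]
    E=np.array(p["extrinsics"]); c=np.c_[x,np.ones(len(x))]*p["depth"][vs,us][:,None]
    return c@E[:3,:3].T+E[:3,3]
E
python3 - <<'E'
from h import *
s=read_state(); print({k:np.round(v,2).tolist() for k,v in s.items()})
for n in ("top","side"):
    p=snapshot(n); cv2.imwrite(f"pics/{n}0.png",p["frame"])
    for o in "station stop lens pad carved blank chisel brush mallet glue offcut stone jar".split():
        try:
            print(n,o,[(np.round(b["location"]).tolist(),round(b["confidence"],2)) for b in boxes_of(p,o)[:3]])
        except Exception as e: print(n,o,e)
    if n=="top": print(np.round(p["extrinsics"],2).tolist(),p["vertical_fov"])
E
```

```text
{'clock': 0.0, 'joints': [-74.83, 27.38, 1.28, 89.18, -0.66, 63.56, -4.76], 'dq': [0.01, 0.03, 0.07, -0.01, 0.03, 0.04, 0.01], 'effort': [0.0, -59.65, 1.61, -28.12, 0.01, 0.01, 0.0], 'position': [245.67, 628.08, 244.3], 'orientation': [[-0.93, 0.36, -0.0], [0.36, 0.93, -0.0], [-0.0, -0.0, -1.0]], 'wrist_force': [0.32, -0.12, 0.73], 'torque': [-0.02, 0.03, -0.01], 'grip_force': 0.0, 'opening': 85.52}
top station [([551.0, 154.0, 217.0], 0.92), ([672.0, 296.0, 102.0], 0.62)]
top stop [([549.0, 157.0, 216.0], 0.68)]
top lens [([547.0, 156.0, 216.0], 0.7)]
top pad [([431.0, -168.0, 2.0], 0.82)]
top carved [([525.0, 70.0, 23.0], 0.62), ([234.0, 345.0, 28.0], 0.56)]
top blank [([676.0, -130.0, 24.0], 0.85), ([835.0, -119.0, 22.0], 0.62), ([357.0, -414.0, 32.0], 0.24)]
top chisel [([728.0, 97.0, 24.0], 0.69)]
top brush [([599.0, -424.0, 16.0], 0.94), ([546.0, 158.0, 214.0], 0.56)]
top mallet [([421.0, 410.0, 59.0], 0.82)]
top glue [([675.0, 297.0, 101.0], 0.62), ([355.0, -413.0, 31.0], 0.15)]
top offcut [([405.0, 202.0, 49.0], 0.98), ([675.0, -133.0, 21.0], 0.65)]
top stone [([356.0, -416.0
[... 153 characters left out ...]
.0, 1.0]] 52.193103098553415
side station [([554.0, 174.0, 216.0], 0.77)]
side stop [([552.0, 168.0, 221.0], 0.8)]
side lens [([551.0, 166.0, 211.0], 0.62)]
side pad []
side carved [([233.0, 327.0, 26.0], 0.84), ([538.0, 127.0, 26.0], 0.57)]
side blank [([824.0, -128.0, 20.0], 0.76), ([670.0, -144.0, 20.0], 0.59)]
side chisel [([728.0, 79.0, 20.0], 0.63), ([554.0, 167.0, 212.0], 0.34)]
side brush [([590.0, -426.0, 18.0], 0.93)]
side mallet [([419.0, 377.0, 48.0], 0.7)]
side glue []
side offcut [([400.0, 191.0, 47.0], 0.96), ([555.0, 173.0, 215.0], 0.72)]
side stone [([357.0, -422.0, 30.0], 0.9)]
side jar [([593.0, 446.0, 86.0], 0.67), ([679.0, 293.0, 27.0], 0.63), ([732.0, 79.0, 18.0], 0.2)]
```

View pics/top0.png

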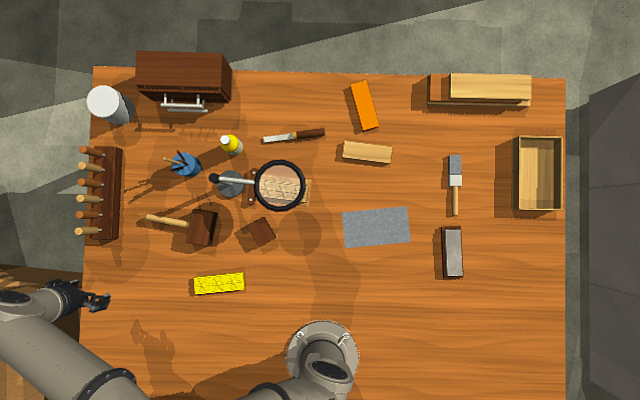

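View pics/side0.png

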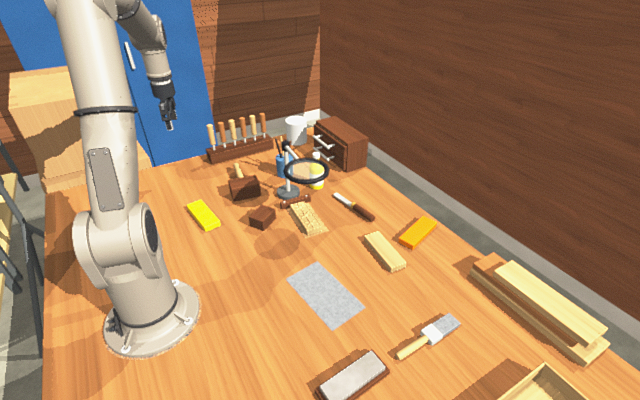

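Top view: the carved panel is under the lens at (280,188), with a yellow look-alike at (218,284). The blank is at (367,152), with an orange look-alike at (363,105) and pale wood stock at (490,87). The pad is at (376,227). I choose the pale panels at (280,188) and (367,152). Next I'll measure them, check one close crop, and test how the arm behaves at its limits, since a lean can't be commanded directly.

```bash
cat >> h.py <<'E'
def rect(P):
    (c,s,a)=cv2.minAreaRect(P[:,:2].astype(np.float32)); 
    b=cv2.boxPoints((c,s,a)); e0=b[1]-b[0]; e1=b[2]-b[1]
    e=e0 if np.linalg.norm(e0)>np.linalg.norm(e1) else e1
    if e[1]<0: e=-e
    return np.round(c,1),np.round(sorted(s),1),round(float(np.degrees(np.arctan2(-e[0],e[1]))),2) # yaw of long axis from +y, ccw
def top_of(p,name,near,zlo,zhi):
    for m in masks_of(p,name):
        P=cloud(p,m["pixels"]); 
        if len(P)<30: continue
        P=P[(P[:,2]>zlo)&(P[:,2]<zhi)]
        if len(P)>30 and np.hypot(*(np.median(P[:,:2],0)-near))<70: return P
E
python3 - <<'E'
from h import *
t=snapshot("top"); s=snapshot("side")
for p,n in((t,"top"),(s,"side")):
    for o,near,a,b in(("carved",(540,130),15,35),("blank",(675,-135),17,28),("pad",(431,-168),-6,8)):
        P=top_of(p,o,near,a,b)
        print(n,o,None if P is None else (len(P),*rect(P),np.round(P.min(0)),np.round(P.max(0))))
m=masks_of(t,"lens")
for q in m[:2]:
    P=cloud(t,q["pixels"]);P=P[P[:,2]>205]; print("lens",rect(P),len(P),P.mean(0))
a=cv2.resize(t["frame"][130:240,190:420],None,fx=3,fy=3,interpolation=2)
b=cv2.resize(s["frame"][150:290,240:440],None,fx=3,fy=3,interpolation=2)
a=cv2.resize(a,(600,287));b=b[40:340]
cv2.imwrite("pics/c.png",np.vstack([a,b]))
E
```

```text
top carved None
top blank (759, array([ 676.2, -132.8]), array([ 56.9, 159.5]), -5.78, array([ 641., -212.,   17.]), array([711., -53.,  28.]))
top pad (2329, array([ 428.3, -170.1]), array([120.7, 221.7]), 7.31, array([ 359., -285.,   -6.]), array([500., -55.,   8.]))
side carved None
side blank (650, array([ 678., -132.]), array([ 57.8, 160.7]), -6.41, array([ 643., -213.,   17.]), array([712., -53.,  28.]))
side pad (2697, array([ 430.3, -169.1]), array([126.9, 225. ]), 7.28, array([ 358., -287.,   -4.]), array([505., -51.,   7.]))
lens (array([567. , 185.6]), array([147.7, 262.1]), -24.42) 2412 [544.71206224 148.85990233 217.09723585]
```

View pics/c.png

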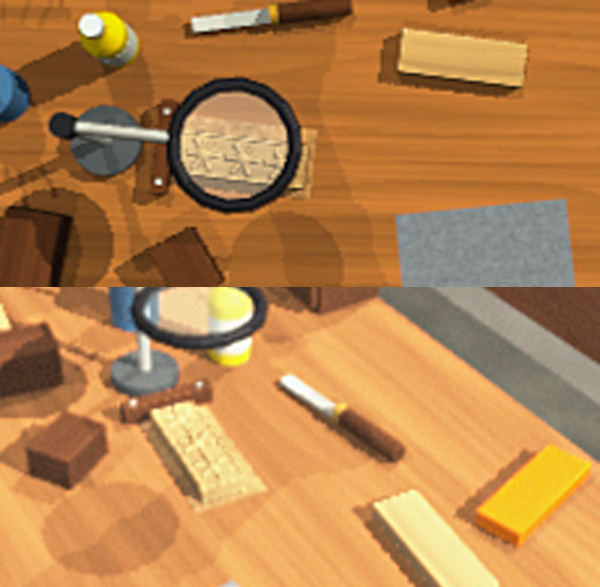

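jog_arm:
  plan: [85, 0, 0, 50, 0, 85, 0, 0, 50, 0, 85, 0, 0, 50, 0, 85, 0, 0, 50, 0, 85, 0, 0, 50, 0, 85, 0, 0, 50, 0, 85, 0, 0, 50, 0, 85, 0, 0, 50, 0]

```text
clock: 2.65
position: [243.8, 626.6, 630.1]
orientation: [[-0.933, 0.36, -0.001], [0.36, 0.933, 0.013], [0.005, 0.011, -1.0]]
wrist_force: [1.3, 1.5, -0.6]
opening: 84.7
grip_force: 0.0
```

```bash
python3 -c "
from h import *
s=read_state()
for k in ('clock','joints','position','orientation'): print(k,np.round(s[k],2).tolist())"
```

```text
clock 2.65
joints [-81.91, 24.36, 15.7, 46.65, -7.13, 109.01, -1.08]
position [243.77, 626.62, 630.14]
orientation [[-0.93, 0.36, -0.0], [0.36, 0.93, 0.01], [0.01, 0.01, -1.0]]
```

The crop confirms both choices: the carved pale panel lies on the mat under the lens, and the smooth pale blank is in the open. I'll push up to joint 6's limit to see whether the tool leans and whether the lean stays.

jog_arm:
  plan: [85, 0, 0, 50, 0, 85, 0, 0, 50, 0, 85, 0, 0, 50, 0, 85, 0, 0, 50, 0, 85, 0, 0, 50, 0, 85, 0, 0, 50, 0, 85, 0, 0, 0, 0, 85, 0, 0, 0, 0]

```text
clock: 3.45
position: [225.5, 574.4, 764.0]
orientation: [[-0.931, 0.357, 0.081], [0.366, 0.906, 0.214], [0.003, 0.229, -0.973]]
wrist_force: [-0.1, 1.3, -1.2]
opening: 85.1
grip_force: 0.0
```

```bash
python3 -c "
from h import *
s=read_state()
for k in ('clock','joints','position','orientation'): print(k,np.round(s[k],3).tolist())
p=snapshot('side')
for m in masks_of(p,'carved')+masks_of(p,'station'):
    P=cloud(p,m['pixels']); print(len(P),np.round(np.median(P,0)),round(m['confidence'],2))
E=p['extrinsics']; print(np.round(E,2).tolist())
"
```

```text
clock 3.45
joints [-90.25, 16.14, 26.837, 42.25, -8.645, 109.721, -0.53]
position [225.546, 574.368, 763.974]
orientation [[-0.931, 0.357, 0.081], [0.366, 0.906, 0.214], [0.003, 0.229, -0.973]]
544 [231. 330.  23.] 0.95
586 [536. 130.  23.] 0.77
1927 [550. 170. 215.] 0.76
[[0.86, -0.3, 0.42, 73.42], [-0.52, -0.51, 0.69, -743.62], [0.01, -0.81, -0.59, 835.28], [0.0, 0.0, 0.0, 1.0]]
```

A lean appears at the limit. I'll check that it persists while turning and carrying the tool over to azimuth 0.

jog_arm:
  plan: [85, 27, -36, -25, 0.12, 85, 27, -36, -25, 0.12, 85, 27, -36, -25, 0.12, 85, 27, -36, -25, 0.12, 85, 27, -36, -25, 0.12, 85, 27, -36, -25, 0.12, 85, 27, -36, -25, 0.12, 85, 27, -36, -25, 0.12]

```text
clock: 4.4
position: [434.3, 295.8, 569.1]
orientation: [[-0.836, -0.533, -0.129], [-0.549, 0.814, 0.189], [0.005, 0.229, -0.973]]
wrist_force: [0.8, 0.6, 0.1]
opening: 85.1
grip_force: 0.0
```

jog_arm:
  plan: [85, 27, -36, 0, 0.12, 85, 27, -36, 0, 0.12, 85, 27, -36, 0, 0.12, 85, 27, -36, 0, 0.12, 85, 27, -36, 0, 0.12, 85, 27, -36, 0, 0.12, 85, 27, -36, 0, 0.12, 85, 27, -36, 0, 0.12]

```text
clock: 5.2
position: [613.4, 56.2, 546.3]
orientation: [[-0.16, -0.964, -0.213], [-0.987, 0.156, 0.033], [0.001, 0.215, -0.977]]
wrist_force: [1.6, -0.3, -0.4]
opening: 84.9
grip_force: 0.0
```

```bash
cat > st.py <<'E'
from h import *
s=read_state()
for k in ('clock','joints','position','orientation','wrist_force'): print(k,np.round(s[k],3).tolist())
R=np.array(s['orientation']); z=R[:,2]; print('lean',np.degrees(np.arccos(-z[2])).round(1),'az',np.degrees(np.arctan2(z[1],z[0])).round(1),'y az',np.degrees(np.arctan2(R[1,1],R[0,1])).round(1),'y elev',np.degrees(np.arcsin(R[2,1])).round(1))
E
python3 st.py
```

```text
clock 5.2
joints [-14.848, 22.883, 9.626, 59.645, -7.23, 109.721, 163.484]
position [613.371, 56.167, 546.271]
orientation [[-0.16, -0.964, -0.213], [-0.987, 0.156, 0.033], [0.001, 0.215, -0.977]]
wrist_force [1.583, -0.287, -0.361]
lean 12.4 az 171.1 y az 170.8 y elev 12.4
```

jog_arm:
  plan: [85, 0, 0, 20, 0, 85, 0, 0, 20, 0, 85, 0, 0, 20, 0, 85, 0, 0, 20, 0, 85, 0, 0, 20, 0, 85, 0, 0, 20, 0, 85, 0, 0, 20, 0, 85, 0, 0, 0, 0]

```text
clock: 6.0
position: [585.0, 55.7, 613.5]
orientation: [[-0.177, -0.979, -0.1], [-0.984, 0.173, 0.043], [-0.024, 0.106, -0.994]]
wrist_force: [-0.0, 0.3, 0.7]
opening: 85.3
grip_force: 0.0
```

```bash
python3 st.py
```

```text
clock 6.0
joints [-18.5, 16.846, 13.394, 59.228, -7.262, 109.749, 162.276]
position [585.012, 55.708, 613.5]
orientation [[-0.177, -0.979, -0.1], [-0.984, 0.173, 0.043], [-0.024, 0.106, -0.994]]
wrist_force [-0.041, 0.259, 0.66]
lean 6.3 az 157.0 y az 170.0 y elev 6.1
```

jog_arm:
  plan: [85, 0, 0, 20, 0, 85, 0, 0, 20, 0, 85, 0, 0, 20, 0, 85, 0, 0, 20, 0, 85, 0, 0, 20, 0, 85, 0, 0, 20, 0, 85, 0, 0, 20, 0, 85, 0, 0, 0, 0]

```text
clock: 6.8
position: [564.1, 57.3, 671.7]
orientation: [[-0.179, -0.984, 0.007], [-0.982, 0.179, 0.058], [-0.058, 0.004, -0.998]]
wrist_force: [0.7, 0.0, 0.4]
opening: 84.7
grip_force: 0.0
```

```bash
python3 st.py
```

```text
clock 6.8
joints [-22.082, 12.462, 16.645, 57.417, -7.23, 109.745, 161.366]
position [564.129, 57.265, 671.704]
orientation [[-0.179, -0.984, 0.007], [-0.982, 0.179, 0.058], [-0.058, 0.004, -0.998]]
wrist_force [0.665, 0.016, 0.449]
lean 3.3 az 83.2 y az 169.7 y elev 0.2
```

jog_arm:
  plan: [85, 10, 0, -20, -0.148, 85, 10, 0, -20, -0.148, 85, 10, 0, -20, -0.148, 85, 10, 0, -20, -0.148, 85, 10, 0, -20, -0.148, 85, 10, 0, -20, -0.148, 85, 10, 0, -20, -0.148, 85, 10, 0, -20, -0.148]

```text
clock: 7.6
position: [644.9, 57.4, 508.3]
orientation: [[-0.978, -0.2, 0.053], [-0.199, 0.98, 0.018], [-0.056, 0.007, -0.998]]
wrist_force: [0.8, 0.2, 0.3]
opening: 85.3
grip_force: 0.0
```

jog_arm:
  plan: [85, 0, 0, 0, -0.148, 85, 0, 0, 0, -0.148, 85, 0, 0, 0, -0.148, 85, 0, 0, 0, -0.148, 85, 0, 0, 0, -0.148, 85, 0, 0, 0, -0.148, 85, 0, 0, 0, -0.148, 85, 0, 0, 0, -0.148]

```text
clock: 8.4
position: [644.6, 57.6, 509.1]
orientation: [[-0.553, 0.832, 0.036], [0.831, 0.555, -0.044], [-0.056, 0.006, -0.998]]
wrist_force: [0.1, -0.2, 0.1]
opening: 84.9
grip_force: 0.0
```

jog_arm:
  plan: [85, 0, 0, 0, -0.148, 85, 0, 0, 0, -0.148, 85, 0, 0, 0, -0.148, 85, 0, 0, 0, -0.148, 85, 0, 0, 0, -0.148, 85, 0, 0, 0, -0.148, 85, 0, 0, 0, -0.148, 85, 0, 0, 0, -0.148]

```text
clock: 9.2
position: [644.7, 57.7, 509.1]
orientation: [[0.561, 0.828, -0.027], [0.826, -0.561, -0.051], [-0.058, 0.006, -0.998]]
wrist_force: [-0.5, 0.9, 0.0]
opening: 84.7
grip_force: 0.0
```

jog_arm:
  plan: [85, 0, 0, 0, -0.148, 85, 0, 0, 0, -0.148, 85, 0, 0, 0, -0.148, 85, 0, 0, 0, -0.148, 85, 0, 0, 0, -0.148, 85, 0, 0, 0, -0.148, 85, 0, 0, 20, 0, 85, 0, 0, 20, 0]

```text
clock: 10.0
position: [644.6, 58.0, 549.1]
orientation: [[0.994, 0.093, -0.058], [0.092, -0.996, -0.013], [-0.059, 0.007, -0.998]]
wrist_force: [0.5, 0.7, 0.3]
opening: 85.2
grip_force: 0.0
```

```bash
python3 st.py
```

```text
clock 10.0
joints [-44.272, 29.401, 62.134, 63.204, -24.937, 104.006, -75.241]
position [644.552, 58.019, 549.082]
orientation [[0.994, 0.093, -0.058], [0.092, -0.996, -0.013], [-0.059, 0.007, -0.998]]
wrist_force [0.504, 0.686, 0.266]
lean 3.4 az -167.7 y az -84.7 y elev 0.4
```

jog_arm:
  plan: [85, 0, 0, 30, 0, 85, 0, 0, 30, 0, 85, 0, 0, 30, 0, 85, 0, 0, 30, 0, 85, 0, 0, 30, 0, 85, 0, 0, 30, 0, 85, 0, 0, 30, 0, 85, 0, 0, 30, 0]

```text
clock: 10.8
position: [619.6, 52.4, 661.7]
orientation: [[0.995, 0.093, 0.025], [0.094, -0.996, -0.002], [0.025, 0.005, -1.0]]
wrist_force: [0.3, 0.5, -0.0]
opening: 84.4
grip_force: 0.0
```

```bash
python3 st.py
```

```text
clock 10.8
joints [-24.717, 18.823, 23.647, 51.3, -7.699, 109.729, -89.639]
position [619.628, 52.381, 661.718]
orientation [[0.995, 0.093, 0.025], [0.094, -0.996, -0.002], [0.025, 0.005, -1.0]]
wrist_force [0.287, 0.487, -0.016]
lean 1.5 az -5.2 y az -84.6 y elev 0.3
```

jog_arm:
  plan: [85, 0, 0, 40, 0, 85, 0, 0, 40, 0, 85, 0, 0, 40, 0, 85, 0, 0, 40, 0, 85, 0, 0, 40, 0, 85, 0, 0, 40, 0, 85, 0, 0, 40, 0, 85, 0, 0, 40, 0]

```text
clock: 11.6
position: [574.6, 48.3, 795.3]
orientation: [[0.958, 0.094, 0.272], [0.092, -0.996, 0.02], [0.273, 0.006, -0.962]]
wrist_force: [0.3, -0.5, 0.3]
opening: 85.2
grip_force: 0.0
```

```bash
python3 st.py
```

```text
clock 11.6
joints [-34.909, 11.545, 34.717, 44.622, -7.708, 109.735, -89.83]
position [574.621, 48.291, 795.299]
orientation [[0.958, 0.094, 0.272], [0.092, -0.996, 0.02], [0.273, 0.006, -0.962]]
wrist_force [0.289, -0.511, 0.31]
lean 15.8 az 4.2 y az -84.6 y elev 0.3
```

jog_arm:
  plan: [85, 0, 0, 40, 0, 85, 0, 0, 40, 0, 85, 0, 0, 40, 0, 85, 0, 0, 40, 0, 85, 0, 0, 40, 0, 85, 0, 0, 40, 0, 85, 0, 0, 40, 0, 85, 0, 0, 30, 0]

```text
clock: 12.4
position: [544.3, 44.9, 914.1]
orientation: [[0.863, 0.094, 0.497], [0.085, -0.996, 0.041], [0.499, 0.007, -0.867]]
wrist_force: [0.0, -0.9, 0.2]
opening: 85.0
grip_force: 0.0
```

```bash
python3 st.py; python3 - <<'E'
from h import *
s=snapshot("side")
for m in masks_of(s,"carved"):
    P=cloud(s,m["pixels"])
    if np.hypot(*(np.median(P[:,:2],0)-(536,130)))<60:
        print(len(P),np.percentile(P[:,2],[1,10,50,90,99]).round(1))
        Q=P[(P[:,2]>18)&(P[:,2]<30)]; print("carved",rect(Q),len(Q))
# stop bar: heights 20..28 beyond
f=cloud(s,np.ones((400,640),bool))
Q=f[(f[:,2]>21)&(f[:,2]<28)&(abs(f[:,0]-550)<110)&(f[:,1]>190)&(f[:,1]<300)]
print(len(Q),rect(Q)); 
a=s["frame"][160:250,250:350]; cv2.imwrite("pics/s2.png",cv2.resize(a,None,fx=6,fy=6,interpolation=2))
np.savez("s.npz",f=f)
import pickle; pickle.dump(s,open("side.pkl","wb"))
E
```

```text
clock 12.4
joints [-40.728, 9.137, 42.657, 33.219, -9.009, 109.736, -89.944]
position [544.271, 44.92, 914.123]
orientation [[0.863, 0.094, 0.497], [0.085, -0.996, 0.041], [0.499, 0.007, -0.867]]
wrist_force [0.017, -0.919, 0.242]
lean 29.9 az 4.7 y az -84.6 y elev 0.4
599 [ 0.9  8.6 23.1 26.5 29.1]
carved (array([541.3, 142.9]), array([ 56.3, 162.5]), -5.42) 476
194 (array([554.1, 243.9]), array([104.2, 223.7]), -41.57)
```

View pics/s2.png

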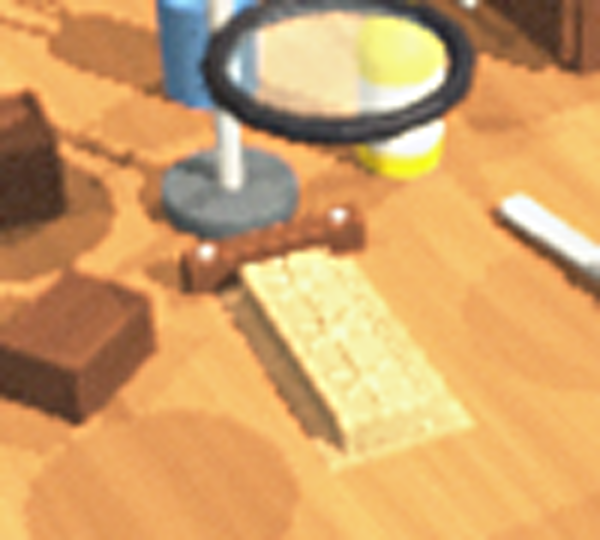

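The crop shows the carved panel up against the stop bar (screws at side-picture px (284,202) and (306,195)) with the mat's mouth end showing at (318,234). Next I cross-check the station frame against the panel fit.

```bash
python3 - <<'E'
from h import *
import pickle; s=pickle.load(open("side.pkl","rb"))
A=world(s,284.2,201.7,z=25);B=world(s,306.3,195.5,z=25); m=(A+B)/2; d=B-A
print("screws",A.round(1),B.round(1),m.round(1),"yaw",np.degrees(np.arctan2(d[1],d[0])).round(2))
print("ring",world(s,306.7,171.3,z=213).round(1))
a=np.radians(-5.6); u=np.array([-np.sin(a),np.cos(a)]); c=np.array([541.3,142.9])
print("bar-mid expect",c+90*u,"lens expect",c-20*u)
# mat corners at mouth: s2 px (330,465),(470,418)
for q in((330,465),(470,418)): print("mat",world(s,250+q[0]/6,160+q[1]/6,z=0).round(1))
w=c-100*u; n=np.array([u[1],-u[0]]); print("mat expect",w-45*n,w+45*n)
t=snapshot("top"); g=t["frame"].max(2)
for x in masks_of(t,"lens"):
    P=cloud(t,x["pixels"]&(g<60)); P=P[(P[:,2]>205)&(P[:,2]<230)]
    (cc,r)=cv2.minEnclosingCircle(P[:,:2].astype(np.float32)); print("ring",cc,r,len(P))
E
```

```text
screws [511.  247.6  25. ] [600.6 240.2  25. ] [555.8 243.9  25. ] yaw -4.71
ring [543.6 127.1 213. ]
bar-mid expect [550.08246098 232.470466  ] lens expect [539.348342 122.995452]
mat [495.9  61.4  -0. ]
mat [584.9  55.1  -0. ]
mat expect [486.75647702  47.76849049] [576.32694302  38.98602951]
ring (560.098388671875, 318.85406494140625) 12.568120002746582 44
ring (0.0, 0.0) 0.0 0
```

The panel, bar, mat and ring agree on a station yaw of about -5° and an origin near (547,150). I'm heading to the pre-grasp pose with the lean pointing at the stop, keeping clear of the lens.

jog_arm:
  plan: [85, -1, -4, -49, 0.14, 85, -1, -4, -49, 0.14, 85, -1, -4, -49, 0.14, 85, -1, -4, -49, 0.14, 85, -1, -4, -49, 0.14, 85, -1, -4, -49, 0.14, 85, -1, -4, -49, 0.14, 85, -1, -4, -49, 0.14]
  newtons: 40

```text
clock: 13.4
position: [536.2, 13.2, 539.3]
orientation: [[0.349, 0.916, 0.199], [0.796, -0.402, 0.453], [0.495, 0.001, -0.869]]
wrist_force: [0.7, 0.8, -1.3]
opening: 84.8
grip_force: 0.0
```

jog_arm:
  plan: [85, 0, -3, -48, 0.14, 85, 0, -3, -48, 0.14, 85, 0, -3, -48, 0, 85, 0, -3, -48, 0, 85, 0, -3, -48, 0, 85, 0, -3, -48, 0, 85, 0, -3, -48, 0, 85, 0, -3, -38, 0]

```text
clock: 14.2
position: [535.0, -6.3, 193.7]
orientation: [[0.198, 0.975, 0.1], [0.852, -0.222, 0.474], [0.485, -0.009, -0.875]]
wrist_force: [0.9, 0.7, 0.4]
opening: 85.0
grip_force: 0.0
```

```bash
python3 st.py; python3 - <<'E'
from h import *
import pickle
p=snapshot("wrist"); pickle.dump(p,open("w.pkl","wb")); cv2.imwrite("pics/w0.png",p["frame"])
print(np.round(p["extrinsics"],2).tolist(),p["vertical_fov"],(p["depth"]>0).mean())
for o in("carved","stop"):
  for m in masks_of(p,o)[:2]:
    P=cloud(p,m["pixels"]); print(o,m["confidence"],len(P),np.median(P,0).round(),rect(P[(P[:,2]>17)&(P[:,2]<30)]) if o=="carved" else "")
E
```

```text
clock 14.2
joints [-32.073, 30.03, 56.237, 116.78, -59.371, 68.406, 43.536]
position [534.979, -6.304, 193.675]
orientation [[0.198, 0.975, 0.1], [0.852, -0.222, 0.474], [0.485, -0.009, -0.875]]
wrist_force [0.908, 0.693, 0.398]
lean 29.0 az 78.1 y az -12.8 y elev -0.5
[[0.97, -0.22, 0.03, 537.78], [-0.22, -0.96, 0.18, 2.92], [-0.01, -0.18, -0.98, 345.25], [0.0, 0.0, 0.0, 1.0]] 59.79123653245821 0.99590234375
carved 0.94 3537 [254. 304.  20.] (array([250.4, 320.4]), array([ 41.8, 116.7]), 0.93)
carved 0.56 4503 [537.  99.  21.] (array([537.5, 103.9]), array([56. , 79.5]), -5.83)
stop 0.74 4461 [726.  89.  18.] 
stop 0.55 32863 [536.  91. 215.]
```

View pics/w0.png

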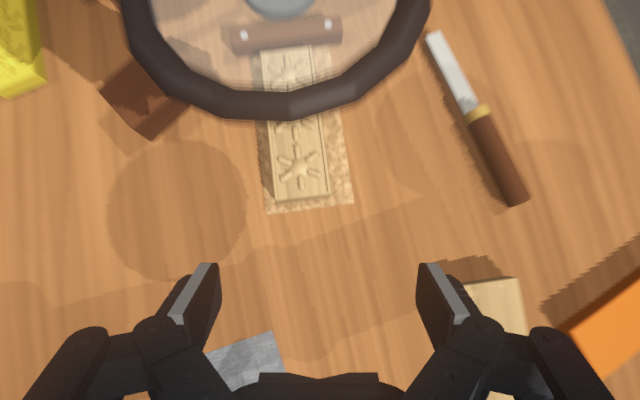

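The wrist view shows the panel's mouth end at (303,200), the mat mouth corners at (266,213) and (353,203), the screws seen through the lens at (243,37) and (328,28), and the fingertips at (208,266) and (430,266).

```bash
python3 - <<'E'
from h import *
import pickle
p=pickle.load(open("w.pkl","rb"))
A,B=[world(p,*q,z=0)[:2] for q in((266,213),(353,203))]; print("mat",A,B,(A+B)/2,np.degrees(np.arctan2(*(B-A)[::-1])))
C,D=[world(p,*q,z=25)[:2] for q in((243,37),(328,28))]; print("screws",C,D,(C+D)/2,np.degrees(np.arctan2(*(D-C)[::-1])))
u=(C+D)/2-(A+B)/2; print("len(190)",np.linalg.norm(u),"axis yaw",np.degrees(np.arctan2(-u[0],u[1]))); u/=np.linalg.norm(u)
print("origin",(A+B)/2+100*u,(C+D)/2-90*u)
s=read_state(); R=np.array(s["orientation"]); t=np.array(s["position"])
P=cloud(p,np.ones((400,640),bool)); m=(P[:,2]>100)
Q=(P[m]-t)@R; Q=Q[(abs(Q[:,1])<60)&(abs(Q[:,0])<20)&(Q[:,2]<40)]
print("tip z",np.percentile(Q[:,2],[90,99,99.9]),"y",np.percentile(abs(Q[:,1]),[1,50,99]),"x",np.percentile(Q[:,0],[1,99]))
E
```

```text
mat [493.92327831  59.11459081] [581.28478462  49.51868657] [537.60403147  54.31663869] -6.268316025689735
screws [508.93428525 241.81570447] [597.57702103 231.46782354] [553.25565314 236.64176401] -6.6583967989252635
len(190) 182.99569553102376 axis yaw -4.906502572708
origin [546.15703138 153.95019826] [545.55795322 146.97156039]
tip z [-15.65092769  -0.60346099   2.97281167] y [ 1.37112929 42.06218077 59.74008469] x [-10.40498809  16.44395544]
```

jog_arm:
  plan: [85, 0, 9, -20, 0.04, 85, 0, 10, -20, 0.04, 85, 0, 10, -20, 0.04, 85, 0, 10, -20, 0, 85, 0, 10, -20, 0, 85, 0, 10, -20, 0, 85, 0, 10, -20, 0, 85, 0, 0, 0, 0]

```text
clock: 15.15
position: [537.1, 64.7, 57.9]
orientation: [[0.089, 0.995, 0.044], [0.869, -0.1, 0.485], [0.487, -0.005, -0.874]]
wrist_force: [-0.3, -0.0, 0.8]
opening: 84.6
grip_force: 0.0
```

```bash
python3 st.py
```

```text
clock 15.15
joints [-29.86, 41.959, 43.55, 119.701, -73.109, 60.702, 57.901]
position [537.107, 64.701, 57.931]
orientation [[0.089, 0.995, 0.044], [0.869, -0.1, 0.485], [0.487, -0.005, -0.874]]
wrist_force [-0.342, -0.012, 0.84]
lean 29.1 az 84.8 y az -5.7 y elev -0.3
```

jog_arm:
  plan: [85, -1, 4, -11, 0, 85, -1, 4, -10, 0, 85, 0, 4, -10, 0, 85, 0, 3, -10, 0, 50, 0, 0, 0, 0, 50, 0, 0, 0, 0, 50, 0, 0, 0, 0, 50, 0, 0, 0, 0]
  newtons: 30

```text
clock: 15.95
position: [535.4, 77.0, 17.3]
orientation: [[0.092, 0.995, 0.048], [0.869, -0.104, 0.483], [0.486, -0.003, -0.874]]
wrist_force: [0.5, -2.1, 4.2]
opening: 55.0
grip_force: 32.5
```

```bash
python3 st.py
```

```text
clock 15.95
joints [-26.569, 43.999, 36.663, 120.301, -76.662, 55.657, 60.675]
position [535.403, 76.976, 17.322]
orientation [[0.092, 0.995, 0.048], [0.869, -0.104, 0.483], [0.486, -0.003, -0.874]]
wrist_force [0.544, -2.109, 4.232]
lean 29.1 az 84.4 y az -6.0 y elev -0.2
```

Gripped at 55 mm. I'm sliding it out along the mat axis with a soft start.

jog_arm:
  plan: [50, 0, -4, 0, 0, 50, -1, -9, 0, 0, 50, -1, -14, 0, 0, 50, -2, -18, 0, 0, 50, -2, -20, 0, 0, 50, -2, -20, 0, 0, 50, -2, -20, 0, 0, 50, -2, -20, 0, 0]

```text
clock: 16.75
position: [523.0, -48.0, 17.3]
orientation: [[0.091, 0.995, 0.047], [0.868, -0.103, 0.486], [0.488, -0.004, -0.873]]
wrist_force: [0.6, 3.8, 5.5]
opening: 54.9
grip_force: 32.5
```

```bash
python3 st.py
```

```text
clock 16.75
joints [-14.723, 46.478, 39.819, 117.673, -70.577, 61.816, 68.292]
position [522.955, -47.975, 17.268]
orientation [[0.091, 0.995, 0.047], [0.868, -0.103, 0.486], [0.488, -0.004, -0.873]]
wrist_force [0.608, 3.82, 5.509]
lean 29.2 az 84.5 y az -5.9 y elev -0.2
```

jog_arm:
  plan: [50, -8, -17, 0, 0.02, 50, -8, -17, 0, 0.02, 50, -8, -17, 0, 0.02, 50, -8, -17, 0, 0.02, 50, -8, -17, 0, 0.02, 50, -8, -17, 0, 0.02, 50, -8, -17, 0, 0.02, 50, -8, -17, 0, 0.02]

```text
clock: 17.55
position: [458.5, -183.8, 17.3]
orientation: [[-0.048, 0.998, -0.031], [0.871, 0.057, 0.487], [0.488, -0.004, -0.873]]
wrist_force: [0.8, 4.5, 6.2]
opening: 55.4
grip_force: 32.5
```

```bash
python3 st.py
```

```text
clock 17.55
joints [-1.287, 49.408, 42.598, 113.644, -59.26, 68.309, 82.874]
position [458.529, -183.771, 17.267]
orientation [[-0.048, 0.998, -0.031], [0.871, 0.057, 0.487], [0.488, -0.004, -0.873]]
wrist_force [0.765, 4.547, 6.212]
lean 29.2 az 93.7 y az 3.3 y elev -0.2
```

jog_arm:
  plan: [50, -5, -13, 0, 0.02, 50, -5, -13, 0, 0.02, 50, -5, -12, 0, 0.02, 50, -4, -10, 0, 0.01, 50, -2, -5, 0, 0, 50, 0, 0, 0, 0, 85, 0, 0, 0, 0, 85, 0, 0, 0, 0]

```text
clock: 18.35
position: [437.2, -237.3, 16.4]
orientation: [[-0.107, 0.992, -0.065], [0.868, 0.126, 0.481], [0.485, -0.005, -0.875]]
wrist_force: [0.4, -0.3, -0.2]
opening: 81.4
grip_force: 0.0
```

```bash
python3 st.py; python3 - <<'E'
from h import *
t=snapshot("top"); s=snapshot("side")
for p,n in((t,"top"),(s,"side")):
    for o,near,a,b in(("carved",(429,-170),17,33),("blank",(675,-135),17,28)):
        P=top_of(p,o,near,a,b)
        print(n,o,None if P is None else (len(P),*rect(P)))
E
```

```text
clock 18.35
joints [3.672, 51.106, 43.387, 110.412, -54.946, 70.486, 87.83]
position [437.212, -237.31, 16.355]
orientation [[-0.107, 0.992, -0.065], [0.868, 0.126, 0.481], [0.485, -0.005, -0.875]]
wrist_force [0.386, -0.297, -0.216]
lean 29.0 az 97.8 y az 7.2 y elev -0.3
top carved None
top blank (764, array([ 676. , -132.5]), array([ 56.9, 159.6]), -6.33)
side carved (725, array([ 426.6, -157.9]), array([ 57. , 134.2]), 7.21)
side blank None
```

jog_arm:
  plan: [85, 1, -12, 22, 0, 85, 1, -14, 26, 0, 85, 2, -14, 26, 0, 85, 40, 0, 5, -0.046, 85, 42, 3, 5, -0.046, 85, 42, 5, 5, -0.046, 85, 42, 5, 5, -0.046, 85, 42, 5, 0, -0.048]

```text
clock: 19.45
position: [651.8, -258.2, 111.3]
orientation: [[0.095, 0.994, 0.049], [0.869, -0.107, 0.483], [0.486, -0.004, -0.874]]
wrist_force: [-0.5, -0.8, -0.7]
opening: 84.7
grip_force: 0.0
```

```bash
python3 st.py
```

```text
clock 19.45
joints [1.392, 53.941, 46.499, 85.312, -60.107, 83.674, 57.794]
position [651.781, -258.249, 111.342]
orientation [[0.095, 0.994, 0.049], [0.869, -0.107, 0.483], [0.486, -0.004, -0.874]]
wrist_force [-0.467, -0.774, -0.706]
lean 29.0 az 84.2 y az -6.1 y elev -0.2
```

jog_arm:
  plan: [85, 3, 10, -16, 0, 85, 3, 10, -16, 0, 85, 3, 10, -16, 0, 85, 3, 10, -16, 0, 85, 3, 10, -16, 0, 85, 2, 10, -14, 0, 50, 0, 0, 0, 0, 50, 0, 0, 0, 0]

```text
clock: 20.25
position: [666.9, -198.5, 16.5]
orientation: [[0.094, 0.994, 0.047], [0.869, -0.105, 0.483], [0.485, -0.005, -0.874]]
wrist_force: [0.1, -0.3, 0.6]
opening: 58.7
grip_force: 0.3
```

```bash
python3 st.py; python3 - <<'E'
from h import *
import pickle
t=snapshot("top")
for o,near,a,b in(("carved",(429,-170),17,33),("blank",(675,-135),17,28)):
    P=top_of(t,o,near,a,b)
    print(o,None if P is None else (len(P),*rect(P)))
cv2.imwrite("pics/t2.png",cv2.resize(t["frame"][120:280,200:440],None,fx=3,fy=3,interpolation=2))
E
```

```text
clock 20.25
joints [-2.049, 58.942, 42.472, 89.055, -65.623, 75.798, 59.761]
position [666.912, -198.468, 16.517]
orientation [[0.094, 0.994, 0.047], [0.869, -0.105, 0.483], [0.485, -0.005, -0.874]]
wrist_force [0.143, -0.342, 0.617]
lean 29.0 az 84.4 y az -6.0 y elev -0.3
carved (450, array([ 429.5, -197.4]), array([ 55.1, 106.1]), 7.93)
blank (727, array([ 674.9, -130.9]), array([ 56.6, 155.1]), -7.87)
```

View pics/t2.png

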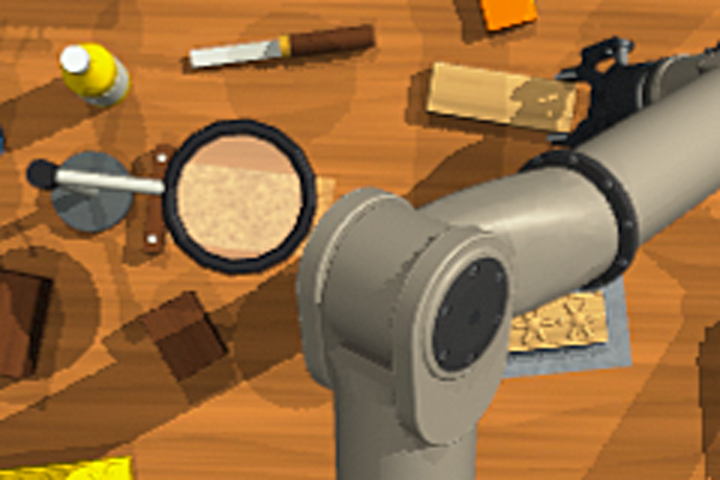

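The carved panel lies on the pad (crop around (560,320)), the fingers straddle the blank's right end, and the mat is empty. The screws show at crop (161,157) and (151,240). I'm closing the grip and refining the station frame.

jog_arm:
  plan: [50, 0, 0, 0, 0, 50, 0, 0, 0, 0, 50, -1, -3, 0, 0, 50, -3, -2, 0, 0, 50, -6, 0, 0, 0, 50, -9, 1, 0, 0, 50, -12, 2, 0, 0, 50, -14, 4, 0, 0]

```text
clock: 21.2
position: [621.3, -196.9, 17.0]
orientation: [[0.094, 0.994, 0.048], [0.869, -0.105, 0.483], [0.485, -0.003, -0.874]]
wrist_force: [1.6, -0.2, 2.6]
opening: 55.7
grip_force: 32.1
```

```bash
python3 st.py; python3 - <<'E'
from h import *
t=snapshot("top")
g=lambda x,y:(200+x/3-1/3,120+y/3-1/3)
B,C=[world(t,*g(*q),z=25)[:2] for q in((161,157),(151,240))]; m=(B+C)/2; d=B-C
print("screws",B,C,m,np.degrees(np.arctan2(d[1],d[0])))
E1,E2=[world(t,*g(*q),z=0)[:2] for q in((200,164),(333,180))]; e=E1-E2
print("mat far side",E1,E2,"yaw",np.degrees(np.arctan2(-e[0],e[1])))
gr=cv2.cvtColor(t["frame"],cv2.COLOR_BGR2GRAY)
ys,xs=np.nonzero((gr<60)); k=(abs(xs-280)<32)&(abs(ys-185)<32); pts=np.c_[xs[k],ys[k]].astype(np.float32)
(cx,cy),r=cv2.minEnclosingCircle(pts); print(cx,cy,r)
print("ring", world(t,279.5,185,z=221))
E
```

```text
clock 21.2
joints [-2.413, 56.478, 42.826, 95.677, -65.38, 73.93, 64.156]
position [621.311, -196.919, 17.013]
orientation [[0.094, 0.994, 0.048], [0.869, -0.105, 0.483], [0.485, -0.003, -0.874]]
wrist_force [1.582, -0.212, 2.555]
lean 29.0 az 84.3 y az -6.1 y elev -0.2
screws [598.82983273 241.14887947] [507.38249556 249.11272794] [553.10616414 245.1308037 ] -4.977144364312857
mat far side [594.65042519 201.61199369] [580.59074093  52.42576411] yaw -5.3837964695270895
274.875 187.5625 30.654741287231445
ring [544.2954835  132.98672876 221.        ]
```

Centreline: x = 543.4 + 0.092·(y − 131), yaw about -5.3°. I'm sliding the blank to the mouth of the station, lined up.

jog_arm:
  plan: [50, -14, 9, 0, 0.003, 50, -14, 11, 0, 0.003, 50, -14, 13, 0, 0.003, 50, -14, 14, 0, 0.003, 50, -14, 14, 0, 0.003, 50, -12, 14, 0, 0, 50, -10, 12, 0, 0, 50, -7, 10, 0, 0]

```text
clock: 22.05
position: [522.2, -99.5, 16.9]
orientation: [[0.081, 0.996, 0.041], [0.871, -0.091, 0.483], [0.485, -0.004, -0.874]]
wrist_force: [1.3, -2.0, 4.2]
opening: 55.3
grip_force: 32.4
```

```bash
python3 st.py; python3 - <<'E'
from h import *
t=snapshot("wrist"); cv2.imwrite("pics/w3.png",t["frame"])
P=top_of(t,"blank",(530,-30),17,28)
print(None if P is None else (len(P),*rect(P)))
import pickle; pickle.dump(t,open("w3.pkl","wb"))
E
```

```text
clock 22.05
joints [-10.77, 48.705, 42.148, 114.808, -68.348, 65.394, 71.078]
position [522.244, -99.507, 16.937]
orientation [[0.081, 0.996, 0.041], [0.871, -0.091, 0.483], [0.485, -0.004, -0.874]]
wrist_force [1.264, -2.02, 4.157]
lean 29.0 az 85.2 y az -5.2 y elev -0.2
(38424, array([529.3, -37.5]), array([ 56.3, 148. ]), -7.15)
```

View pics/w3.png

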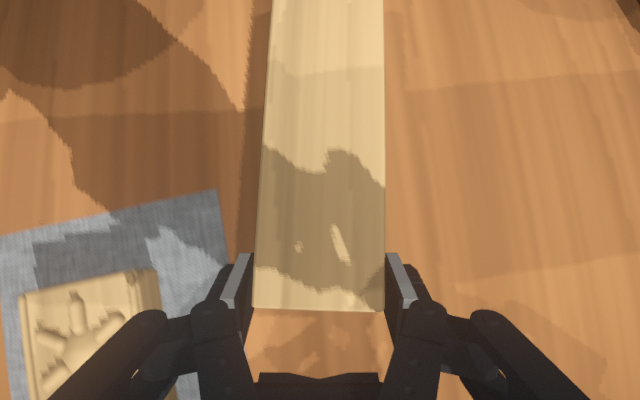

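The wrist view shows the blank held, its left edge running from (272,5) to (258,240) and its right edge from (383,5) to (385,240), with the carved panel safe on the pad at lower left. I'm checking its yaw from those edges.

```bash
python3 - <<'E'
from h import *
import pickle
p=pickle.load(open("w3.pkl","rb"))
g=cv2.GaussianBlur(cv2.cvtColor(p["frame"],cv2.COLOR_BGR2LAB)[:,:,1].astype(float),(3,3),0)
hsv=cv2.cvtColor(p["frame"],cv2.COLOR_BGR2HSV)
m=masks_of(p,"blank")[0]["pixels"] if False else None
L=[world(p,*q,z=22)[:2] for q in((272,5),(258,240))]; R=[world(p,*q,z=22)[:2] for q in((383,5),(385,240))]
for a,b in(L,R): d=a-b; print(a.round(1),b.round(1),np.degrees(np.arctan2(-d[0],d[1])).round(2))
c=[(L[i]+R[i])/2 for i in(0,1)]; d=c[0]-c[1]; print("mid",c,np.degrees(np.arctan2(-d[0],d[1])), np.linalg.norm(L[0]-R[0]))
E
```

```text
[511.1  33. ] [498.  -79.9] -6.6
[565.1  28.1] [551.1 -84.7] -7.06
mid [array([538.10743171,  30.54638257]), array([524.58951702, -82.30534982])] -6.830614325213286 54.24304136079022
```

```bash
python3 - <<'E'
from h import *
for n in("side","top"):
    p=snapshot(n)
    for m in masks_of(p,"blank"):
        P=cloud(p,m["pixels"]); P=P[(P[:,2]>17)&(P[:,2]<28)]
        if len(P)>30: print(n,round(m["confidence"],2),len(P),rect(P))
E
```

```text
side 0.69 547 (array([ 833.5, -119.9]), array([ 56.6, 166. ]), -72.98)
top 0.88 758 (array([ 832.1, -120.6]), array([ 57., 161.]), -73.02)
top 0.6 771 (array([528.5, -31.6]), array([ 55.9, 160. ]), -6.74)
```

jog_arm:
  plan: [50, 1, 6, 0, 0.01, 50, 1.5, 12, 0, 0.01, 50, 2, 15, 0, 0.008, 50, 2, 18, 0, 0, 50, 2, 18, 0, 0, 50, 2, 18, 0, 0, 50, 1.5, 18, 0, 0, 50, 1, 15, 0, 0]

```text
clock: 23.15
position: [536.7, 19.9, 16.9]
orientation: [[0.057, 0.998, 0.028], [0.873, -0.063, 0.484], [0.484, -0.003, -0.875]]
wrist_force: [-0.4, -2.7, 5.1]
opening: 55.3
grip_force: 32.6
```

```bash
python3 st.py; python3 - <<'E'
from h import *
for n in("side","wrist"):
    p=snapshot(n)
    for m in masks_of(p,"blank")+masks_of(p,"carved"):
        P=cloud(p,m["pixels"]); P=P[(P[:,2]>17)&(P[:,2]<28)&(abs(P[:,0]-537)<60)]
        if len(P)>100: print(n,round(m["confidence"],2),len(P),rect(P))
E
```

```text
clock 23.15
joints [-21.848, 46.039, 39.171, 117.938, -72.899, 60.032, 64.925]
position [536.727, 19.924, 16.926]
orientation [[0.057, 0.998, 0.028], [0.873, -0.063, 0.484], [0.484, -0.003, -0.875]]
wrist_force [-0.39, -2.725, 5.106]
lean 29.0 az 86.7 y az -3.6 y elev -0.2
side 0.72 313 (array([541.6,  86.7]), array([ 56.4, 165. ]), -6.75)
side 0.21 316 (array([545.7, 293.5]), array([102.5, 262.8]), -0.07)
wrist 0.91 38167 (array([541.7,  84.7]), array([ 56.6, 149.1]), -5.28)
```

jog_arm:
  plan: [50, 0, 8, 0, 0, 50, 0, 10, 0, 0, 50, 0, 10, 0, 0, 50, 0.5, 9, 0, 0, 50, 0.5, 7, 0, 0, 50, 0.5, 5, 0, 0, 50, 0, 3, 0, 0, 50, 0, 0, 0, 0]

```text
clock: 24.25
position: [538.2, 70.6, 16.9]
orientation: [[0.058, 0.998, 0.029], [0.873, -0.064, 0.483], [0.484, -0.003, -0.875]]
wrist_force: [-0.4, -1.4, 6.5]
opening: 55.4
grip_force: 32.6
```

```bash
python3 st.py; python3 - <<'E'
from h import *
for n in("side","wrist"):
    p=snapshot(n); cv2.imwrite(f"pics/{n}5.png",p["frame"])
    for m in masks_of(p,"blank")+masks_of(p,"carved"):
        P=cloud(p,m["pixels"]); P=P[(P[:,2]>17)&(P[:,2]<28)&(abs(P[:,0]-537)<60)]
        if len(P)>100: print(n,round(m["confidence"],2),len(P),rect(P))
E
```

```text
clock 24.25
joints [-25.864, 44.583, 36.865, 119.024, -74.837, 56.791, 61.569]
position [538.204, 70.607, 16.91]
orientation [[0.058, 0.998, 0.029], [0.873, -0.064, 0.483], [0.484, -0.003, -0.875]]
wrist_force [-0.416, -1.359, 6.535]
lean 29.0 az 86.6 y az -3.7 y elev -0.2
side 0.91 282 (array([544.5, 138.7]), array([ 56.4, 165.9]), -6.21)
wrist 0.69 38453 (array([543.6, 132.8]), array([ 56.4, 148.3]), -5.5)
```

View pics/wrist5.png

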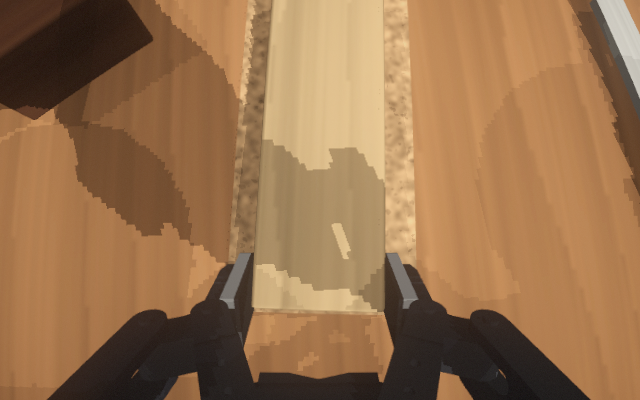

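The mat shows on both sides: its left edge from about (249,5) to (234,235), its right edge from (407,5) to (415,240), with the panel between at (271–383). I'll compute the offset and relative yaw from this one picture.

```bash
python3 - <<'E'
from h import *
im=cv2.imread("pics/wrist5.png"); 
p=snapshot("wrist")
hsv=cv2.cvtColor(im,cv2.COLOR_BGR2HSV)
for r in (10,60,110,160,210,240):
    s=cv2.GaussianBlur(im,(3,5),0)[r,225:430].astype(int); g=np.abs(np.diff(s[::1],axis=0)).sum(1)
    k=[i+225 for i in range(1,len(g)-1) if g[i]>22 and g[i]>=g[i-1] and g[i]>g[i+1]]; print(r,k)
W=lambda q,z:world(p,*q,z=z)[:2]
def line(a,b): d=a-b; return np.degrees(np.arctan2(-d[0],d[1])).round(2)
ml=W((249,5),0),W((234,235),0); mr=W((407,5),0),W((415,240),0); pl=W((272,5),22),W((257,240),22); pr=W((383,5),22),W((385,240),22)
for n,l in(("ml",ml),("mr",mr),("pl",pl),("pr",pr)): print(n,l[0].round(1),l[1].round(1),line(*l))
n=np.array([.9957,-.092])
for i in(0,1): print([round(float(x[i]@n),1) for x in(ml,pl,pr,mr)])
E
```

```text
10 [247, 254, 268, 271, 382, 407]
60 [242, 248, 267, 383, 409]
110 [243, 264, 383, 395, 411]
160 [235, 241, 260, 298, 332, 365, 383, 409]
210 [257, 385, 414]
240 [237, 336, 346, 385, 411, 415]
ml [508.3 222.2] [498.1  94.1] -4.55
mr [597.1 216.5] [585.5  86. ] -5.09
pl [523.5 202.7] [513.1  89.7] -5.29
pr [577.6 199.2] [566.7  86.2] -5.53
[485.7, 502.6, 556.8, 574.6]
[487.3, 502.6, 556.3, 575.0]
```

jog_arm:
  plan: [50, 0.5, 3, 0, 0.004, 50, 0.5, 3, 0, 0.004, 50, 0.5, 2, 0, 0, 50, 0.5, 2, 0, 0, 50, 0.4, 1, 0, 0, 50, 0.4, 1, 0, 0, 50, 0, 1, 0, 0, 50, 0, 0, 0, 0]

```text
clock: 25.4
position: [541.0, 82.7, 16.9]
orientation: [[0.052, 0.998, 0.025], [0.874, -0.057, 0.483], [0.483, -0.003, -0.875]]
wrist_force: [-0.5, -3.3, 9.0]
opening: 55.7
grip_force: 32.8
```

jog_arm:
  plan: [50, 0, 1, 0, 0, 50, 0, 1, 0, 0, 50, 0, 0, 0, 0, 50, 0, 0, 0, 0, 50, 0, 0, 0, 0, 50, 0, 0, 0, 0, 50, 0, 0, 0, 0, 50, 0, 0, 0, 0]

```text
clock: 26.2
position: [541.1, 84.8, 16.9]
orientation: [[0.051, 0.998, 0.025], [0.874, -0.057, 0.483], [0.484, -0.003, -0.875]]
wrist_force: [0.2, -3.1, 6.8]
opening: 55.8
grip_force: 32.8
```

jog_arm:
  plan: [50, 0.1, 1, 0, 0, 50, 0.1, 1, 0, 0, 50, 0.1, 1, 0, 0, 50, 0, 0, 0, 0, 50, 0, 0, 0, 0, 50, 0, 0, 0, 0, 50, 0, 0, 0, 0, 50, 0, 0, 0, 0]

```text
clock: 27.0
position: [541.3, 86.3, 16.9]
orientation: [[0.052, 0.998, 0.026], [0.875, -0.058, 0.481], [0.482, -0.003, -0.876]]
wrist_force: [-1.4, -8.0, 10.1]
opening: 55.1
grip_force: 32.9
```

jog_arm:
  plan: [50, 0.1, 1, 0, 0, 50, 0.1, 1, 0, 0, 50, 0, 1, 0, 0, 50, 0, 0, 0, 0, 50, 0, 0, 0, 0, 50, 0, 0, 0, 0, 50, 0, 0, 0, 0, 50, 0, 0, 0, 0]

```text
clock: 27.8
position: [541.5, 86.6, 16.9]
orientation: [[0.055, 0.998, 0.028], [0.876, -0.061, 0.478], [0.479, -0.002, -0.878]]
wrist_force: [-3.4, -13.9, 13.8]
opening: 55.4
grip_force: 32.3
```

```bash
python3 st.py
```

```text
clock 27.8
joints [-27.267, 44.251, 36.178, 118.831, -75.045, 55.633, 60.023]
position [541.481, 86.606, 16.863]
orientation [[0.055, 0.998, 0.028], [0.876, -0.061, 0.478], [0.479, -0.002, -0.878]]
wrist_force [-3.406, -13.945, 13.79]
lean 28.6 az 86.7 y az -3.5 y elev -0.1
```

Contact with the stop: y stalled at 86.6 with 14 N. I'll check alignment, then release.

```bash
python3 - <<'E'
from h import *
p=snapshot("wrist"); im=p["frame"]
W=lambda q,z:world(p,*q,z=z)[:2]
n=np.array([.9957,-.092])
for r in (10,60,110,160,210,240):
    s=cv2.GaussianBlur(im,(3,5),0)[r,225:430].astype(int); g=np.abs(np.diff(s,axis=0)).sum(1)
    k=[i+225.5 for i in range(1,len(g)-1) if g[i]>22 and g[i]>=g[i-1] and g[i]>g[i+1]]
    print(r,[(q,round(float(W((q,r),0)@n),1),round(float(W((q,r),22)@n),1)) for q in k])
E
```

```text
10 [(250.5, 488.4, 493.9), (252.5, 489.5, 494.9), (270.5, 499.6, 503.6), (381.5, 561.3, 557.2), (404.5, 574.1, 568.4)]
60 [(239.5, 484.9, 490.8), (246.5, 488.6, 494.1), (249.5, 490.3, 495.5), (266.5, 499.4, 503.5), (388.5, 564.6, 560.1)]
110 [(242.5, 488.7, 494.2), (263.5, 499.6, 503.7), (383.5, 561.6, 557.6), (408.5, 574.7, 568.9)]
160 [(235.5, 487.1, 492.8), (240.5, 489.7, 495.0), (260.5, 499.8, 503.8), (300.5, 519.9, 521.2), (329.5, 534.4, 533.9), (367.5, 553.4, 550.4), (383.5, 561.5, 557.4), (410.5, 575.1, 569.3)]
210 [(227.5, 485.0, 491.0), (238.5, 490.5, 495.7), (256.5, 499.3, 503.4), (385.5, 562.4, 558.2), (411.5, 575.2, 569.4)]
240 [(255.5, 499.7, 503.7), (338.5, 539.7, 538.5), (343.5, 542.1, 540.6), (384.5, 561.9, 557.8), (411.5, 575.0, 569.2)]
```

Centred (panel mid 530.6, mat mid about 530.5) and straight to within about 0.4°. Release, then retreat along the tool axis.

jog_arm:
  plan: [60, 0, 0, 0, 0, 70, 0, 0, 0, 0, 85, 0, 0, 0, 0, 85, 0, 0, 0, 0, 85, 0, -2, 4, 0, 85, -1, -5, 9, 0, 85, -1, -8, 15, 0, 85, -1, -10, 18, 0]

```text
clock: 28.65
position: [537.3, 68.1, 63.4]
orientation: [[0.049, 0.999, 0.022], [0.873, -0.054, 0.485], [0.486, -0.005, -0.874]]
wrist_force: [0.0, 0.4, 0.8]
opening: 85.2
grip_force: 0.0
```

jog_arm:
  plan: [85, -1, -11, 20, 0, 85, -1, -11, 20, 0, 85, -1, -11, 20, 0, 85, -1, -12, 20, 0, 85, -1, -12, 20, 0, 85, 0, -15, 20, 0, 85, 0, -15, 20, 0, 85, 0, -15, 10, 0]

```text
clock: 29.45
position: [533.0, -34.9, 214.8]
orientation: [[0.049, 0.998, 0.025], [0.873, -0.055, 0.485], [0.486, -0.002, -0.874]]
wrist_force: [1.1, 0.1, -0.0]
opening: 84.7
grip_force: 0.0
```

```bash
python3 st.py; python3 - <<'E'
from h import *
W=snapshot("wrist"); s=snapshot("side"); t=snapshot("top")
for n,p in(("side",s),("wrist",W),("top",t)):
    for o in("blank","carved"):
      for m in masks_of(p,o):
        P=cloud(p,m["pixels"]); P=P[(P[:,2]>17)&(P[:,2]<30)]
        if len(P)>100: print(n,o,round(m["confidence"],2),len(P),rect(P))
a=cv2.resize(W["frame"],(400,250));b=cv2.resize(s["frame"],(400,250));c=cv2.resize(t["frame"][120:280,180:436],(400,250),interpolation=2); d=cv2.resize(s["frame"][160:260,230:390],(400,250),interpolation=2)
cv2.imwrite("pics/end.png",np.vstack([np.hstack([a,b]),np.hstack([c,d])]))
E
```

```text
clock 29.45
joints [-24.839, 28.505, 50.665, 111.69, -51.682, 72.661, 47.924]
position [532.955, -34.922, 214.778]
orientation [[0.049, 0.998, 0.025], [0.873, -0.055, 0.485], [0.486, -0.002, -0.874]]
wrist_force [1.103, 0.121, -0.001]
lean 29.1 az 87.1 y az -3.1 y elev -0.1
side blank 0.56 553 (array([ 833.3, -119.7]), array([ 57. , 164.7]), -72.47)
side carved 0.94 956 (array([ 427.5, -171.8]), array([ 57.9, 164. ]), 6.64)
side carved 0.68 485 (array([232.3, 344.5]), array([ 58.4, 167.5]), 7.74)
wrist blank 0.57 4292 (array([544.3, 121.5]), array([56.1, 94.9]), -4.95)
wrist carved 0.73 1380 (array([ 435.3, -117.3]), array([28.5, 55.3]), 8.54)
wrist carved 0.59 1117 (array([242.1, 283.3]), array([40.7, 56. ]), -83.84)
top blank 0.93 741 (array([ 831.6, -120.2]), array([ 56.1, 159.9]), -73.04)
top blank 0.72 588 (array([ 353.2, -418.9]), array([ 62.7, 164.7]), -87.22)
top carved 0.72 842 (array([232.3, 344. ]), array([ 56.5, 163.5]), 6.93)
top carved 0.44 214 (array([725.6, 101.5]), array([ 24.7, 181.6]), 9.35)
```

View pics/end.png

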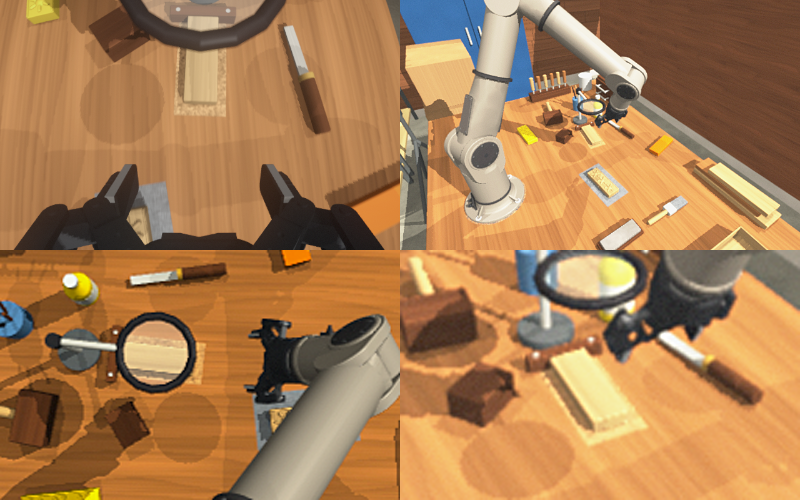

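The final views show the blank centred on the mat against the bar, the carved panel straight on the pad (427,-172, yaw 6.6° against the pad's 7.3°), and nothing else disturbed. Handing in.

```bash
python3 -c "
from station import *
print(hand_in())"
```

```text
the job is handed in; nothing more can be done
None
```

I handed the job in at about 29.5 s of the 61 s allowed: the carved panel is wholly on the felt pad, within about 1° of straight, and the blank is centred and straight on the cork mat. The blank was pushed up to the stop bar with about 14 N before release, and the last pictures show nothing else on the bench disturbed.

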